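Gas check of a MEMS carrier: card into slot, flask held down on the sprung ring

ROBOT

A 6-joint arm with a two-finger parallel gripper is mounted at the origin on the work surface. World frame = base frame: x ahead of the robot, y to its left, z up, the work surface at z = 0. Lengths are in m, angles in rad, forces in N, time in s.
With the tool pointing down it reaches from about 0.225 to 0.875 m from the base axis. Payload 3.4 kg.
Tool frame: the origin (TCP) lies at the very end of the fingers, on their centre line; the grasp point (between the pads) lies 19 mm behind it; z points along the fingers, y is the line along which they close (so a half turn about z gives the same grasp; the last joint's range is limited). The gripper opens to 85 mm and grips with 20 to 120 N. Pads are 22 mm wide; open, the fingers measure 114 mm over their backs; the gripper's body (76 mm by 85 mm) begins 54 mm behind the grasp point. The pads swing forward as they close: fully open they stand 13 mm farther back than shut.
Start: joints at [0.99, 0.276, 1.505, -0, 1.361, -0.121], TCP at [0.255, 0.515, 0.231] pointing down, gripper open.
Joint ranges: [-2.89, 2.89], [-0.75, 2.08], [0.22, 2.7], [-1.18, 4.32], [0.11, 2.71], [-2.7, 2.7]. Speed limits (rad/s): [2.57, 2.57, 3.14, 3.14, 3.14, 3.14].

INTERFACE

Orientations are given as a unit quaternion [w, x, y, z].
In Python, from rig import get_state, optics, sign_off gives the robot as it stands.
- The arm moves only by the tool send_rows, never from a script. Its argument "increments" is a list of rows, each an object with "gripper": the gripper's target within -1 to 1 (shut at 1, half-way at 0, fully open at -1); "linear": the shift along the world's x, y, z in m, a list of three; "delta_rot": the turn, a rotation vector about the world's x, y, z in rad, a list of three. In form: [{"gripper": gripper, "linear": [dx, dy, dz], "delta_rot": [rx, ry, rz]}, ...]. A call has 1 to 8 rows; each row is the pose to reach, as a shift and turn from the pose commanded when the call began; what a row does not reach only later rows make up. A row lasts 1/10 s, in which the tool goes at most 50 mm and 8.59 degrees, less where a joint would pass 70% of its speed; a pose out of reach is approached as far as the arm can. A call with a gripper value outside its range is refused whole. The fingers move at their own pace and stop on an object; "newtons" is the grip in N (left out, the last holds). Time passes only in rows, so rows that repeat a pose let the fingers close. It gives the time, the measured TCP pose, the force, the opening and the grip force at its end, in the units of the state.
- get_state(): the state, without advancing time (a new reading comes with each control period).
- optics.get_image(name): name is "side" or "top"; returns a dict with "pixels" (420x560x3 uint8, blue, green, red), "K" (3x3 intrinsics, pixels), "k1" (the pictures are not rectified: a ray, as slopes to the right and down, at radius r is drawn at 1 + k1 r^2 times it, then the intrinsics apply), "rvec" (rotation vector, rad) and "tvec" (3), from world to camera coordinates, as OpenCV has them. Camera axes: x right, y down, z forward; pixel columns grow to the right and rows downward; lengths in m; the calibration is good to about 2 mm. A picture is of the moment at which its call begins. There is no depth.
- sign_off(): hands the job in; it is judged then, once.
The state is a dict: "clock": time; "qpos": joint angles; "qd": joint speeds; "effort": joint torques, N m; "position": TCP position; "ee_rot": TCP orientation; "contact_force": force on the tool from outside, world axes, zero at the start; "moment": the same for the moment, N m; "width": finger opening in m; "gripper_force": force on a finger pad.
Only numpy, scipy, OpenCV 4.12 (cv2) and the standard library are available. Lean on these libraries where they do the work, as an engineer would, in place of code of your own. Each camera call takes 0.05 s, during which the arm holds its last target. There are 200 camera calls.

TASK

Run the gas check on this MEMS carrier: lift the carrier frame out of its black stand and slide it down into the test dock's card slot until it is fully home. Then take the round reference-gas flask from its white rest, set it upright in the dock's sprung ring cradle and press it gently straight down to the ring's stop, so that the dock draws gas. Finish while still holding the flask pressed down there, and leave the pin block, the tweezer rest and the quartz window where they lie.

Things in the scene. Friction and masses are not known exactly. Their poses are not given: they have to be found in the camera images.
- dock: Test dock, fixed to the table: grey flat housing 110 x 250 x 34 mm (x, y, z), origin at the centre of its underside on the table, z up. On its deck stand an aluminium slot tower (slot centre at dock x 0, y -68 mm) and a sprung steel ring cradle (axis at dock x 0, y +65 mm). Its yaw differs from start to start, up to about 20 degrees.
- slot_mouth (a point): Centre of the open top of the dock's card slot, 63.5 mm above the table; axes as the dock's. The slot is vertical, 10 mm wide along x and 69 mm long along y; its floor lies 48.5 mm below this point (15 mm above the table). Sloping lead-in lips at the top, about 10 mm tall, widen the mouth to about 18 x 77 mm. The tower measures about 34 x 86 mm outside.
- ring_seat (a point): Centre of the top rim of the sprung steel ring (72 mm outer diameter), z up; it rides with the ring. 72 mm above the table when sprung up, 60 mm at the stop. The seat is a 45 degree cone, mouth 56 mm and bore 36 mm, 10 mm high: the flask's ball rests in it with the ball's centre 17 mm above this point. Three guide posts 45 mm from the axis rise to 79 mm above the table, with their springs below the ring.
- ring (a joint): Downward travel of the sprung ring: 0 sprung up, 0.012 m at its hard stop. About 6 N is needed to start it and 16 N at the stop (800 N/m); it springs back when let go. The flask's weight alone does not move it.
- flask_center (a point): Round steel reference-gas flask (0.22 to 0.36 kg), half-way up it and on its axis, z along the axis up. Total height 126 mm, so its top is 63 mm above this point. Ball of 64 mm diameter with its centre 25 mm below this point; straight neck of 26 mm diameter from about 9 mm above this point up to the black-capped top; a brass valve nipple (10 mm diameter) at the foot reaches 63 mm below this point. At the start it stands upright in flask_rest; the neck is the place to grip it.
- flask: The same flask; origin at the lower end of its nipple, z up its axis.
- flask_rest: Low white ring of 84 mm diameter and 30 mm height, fixed to the table, with the same conical seat as the cradle; origin at the centre of its underside. The flask's middle stands 72 mm above the table while in it. It lies left or right of the dock.
- carrier_center (a point): Flat aluminium MEMS carrier frame standing on edge, this point at its centre. 8 mm thick (its x), 64 mm wide (its y), 95 mm tall (its z, up), 0.07 to 0.12 kg; lower corners tapered 5 mm over 12 mm of height, both faces alike, either may face front. The top 41 mm is a plain bar to grip across the thickness. Fully home in the dock, its centre lies 1 mm below the slot_mouth point (62.5 mm above the table).
- card_stand: Black slotted block 55 x 90 x 34 mm, fixed to the table, origin at the centre of its underside; its slot is 11 x 68 mm, 26 mm deep, with the floor 8 mm above the table, long way along its y. The carrier's centre stands 55.5 mm above the table while in it. It lies on the other side of the dock from flask_rest.
- cabinet: Clear polycarbonate dust cabinet 260 x 260 x 160 mm with a closed hinged lid and a bar handle on top (to about 205 mm above the table), fixed, far left of the work, not needed; only an obstacle. Origin at the centre of its underside.
- pin_block: Bystander: black connector block with two rows of gold-plated pins, 46 x 16 x 16 mm, loose, near the robot; origin at the centre of its underside.
- tweezer_rest: Bystander: black ceramic tweezer rest 24 x 70 x 16 mm with steel tweezers (125 mm, along its x) lying in it, loose, beyond the work on the right; origin at the centre of its underside.
- quartz_window: Bystander: clear round quartz window in a thin aluminium rim, 42 mm diameter, 6 mm thick, lying loose beyond the work on the left; origin at the centre of its underside.
Not all that is in view belongs to the job. What is meant by the flask is not blue, and is the smaller of those in its own colour.

How it is judged:
By the outcome, as a careful person would: the job done as asked, in the order asked, and still so for the second after the job is handed in, while the arm keeps its last pose, push and grip.
It also fails if it takes over 64 s, if anything falls off the work surface, if the arm or the gripper's body presses on something with over 40 N, if the wrist force passes 120 N, or if a joint passes its speed limit or range.

## Working session

There is one attempt and no reset: what is moved stays moved. The work goes in short steps, Python scripts to look and compute and a tool call to move; the robot and the scene stay as the last step left them, time stands still between calls to the robot, and variables do not carry over. Pictures are saved under pics/ and viewed, at most 10 in all, crops included, and the job is handed in when it is done.

Besides the shell and the picture viewer there is one more tool, called after "Request:" as name([rows], argument=value, ...), one row to a line, values as JSON. send_rows: Moves the arm, as the interface text tells. Its arguments: {"type":"object","properties":{"increments":{"type":"array"},"newtons":{"type":"number"}},"required":["increments"]}

```bash
mkdir -p pics; ls
cat > h.py <<'E'
import numpy as np, cv2
from rig import get_state, optics, sign_off
def grab(n):
    d=optics.get_image(n); d={k:(np.array(v) if k!='pixels' else np.array(v)) for k,v in d.items()}
    return d
def ray(d,uv):
    K=d['K'];x=(uv[0]-K[0,2])/K[0,0];y=(uv[1]-K[1,2])/K[1,1]
    p=cv2.undistortPoints(np.array([[uv]],float),K,np.array([float(d['k1']),0,0,0]))[0,0]
    R=cv2.Rodrigues(d['rvec'].astype(float))[0];o=-R.T@d['tvec'].ravel()
    v=R.T@np.array([p[0],p[1],1]);return o,v/np.linalg.norm(v)
def onz(d,uv,z):
    o,v=ray(d,uv);return o+v*(z-o[2])/v[2]
def tri(d1,a,d2,b):
    o1,v1=ray(d1,a);o2,v2=ray(d2,b)
    s=np.linalg.lstsq(np.c_[v1,-v2],o2-o1,rcond=None)[0]
    p,q=o1+s[0]*v1,o2+s[1]*v2
    return (p+q)/2,np.linalg.norm(p-q)
def proj(d,P):
    return cv2.projectPoints(np.array([P],float),d['rvec'].astype(float),d['tvec'].astype(float),d['K'],np.array([float(d['k1']),0,0,0]))[0][0,0]
E
python3 - <<'E'
from h import *
import pickle
for n in('side','top'):
    d=grab(n);cv2.imwrite(f'pics/{n}0.png',d['pixels']);pickle.dump(d,open(f'{n}0.pkl','wb'))
    o,v=ray(d,(280,210));print(n,o.round(3),v.round(3),d['k1'],d['K'][0,0])
print(get_state())
E
```

```text
pics
side [0.237 1.362 1.   ] [ 0.185 -0.785 -0.591] -0.10328523657028357 511.3376675460342
top [0.341 0.074 1.581] [ 0.14   0.002 -0.99 ] 0.005974093815416094 537.5832466232418
{'clock': 0.1, 'qpos': array([ 9.90003146e-01,  2.76546777e-01,  1.50598327e+00,  3.89462784e-06,
        1.36070625e+00, -1.20997162e-01]), 'qd': array([ 0.00163346, -0.00011775, -0.00335671, -0.00204383, -0.00029491,
        0.00170535]), 'effort': array([ 1.25805586e-04, -4.17700803e+01, -2.46404386e+01, -3.10948062e-04,
        5.79209067e-03,  3.10125408e-06]), 'position': array([0.25491341, 0.51489454, 0.23052691]), 'ee_rot': array([-2.84280290e-04,  2.27878537e-01,  9.73689220e-01, -7.71090711e-04]), 'contact_force': array([ 0.05324664, -0.33706366, -1.03482299]), 'moment': array([0.03205574, 0.0563187 , 0.00217771]), 'gripper_force': 0.0, 'width': 0.08542470715586303}
```

View pics/top0.png

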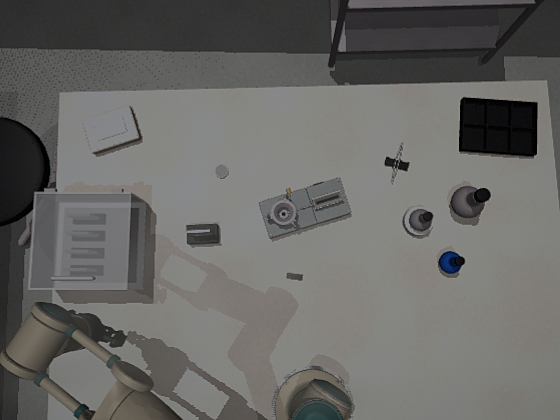

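View pics/side0.png

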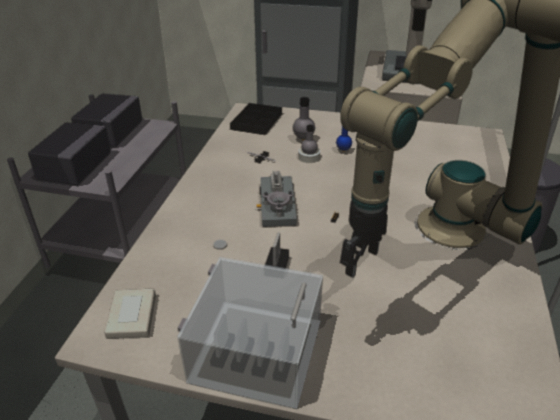

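Top view: the grey flask in the white ring is at (418,220), a bigger grey one at (468,201), and a blue one at (450,262). By the description I choose (418,220). The carrier stand is at (203,233), the dock at (305,208). I'll check these in close crops.

Run:
```python
from h import *
import pickle
t=pickle.load(open('top0.pkl','rb'))['pixels'];s=pickle.load(open('side0.pkl','rb'))['pixels']
def c(im,x,y,w,h,f): 
    return cv2.convertScaleAbs(cv2.resize(im[y:y+h,x:x+w],None,fx=f,fy=f,interpolation=cv2.INTER_CUBIC),alpha=1.5)
A=np.hstack([c(t,180,215,50,40,5),c(t,250,170,110,75,5)[:200*2].copy()[:375]] ) if 0 else None
out=np.zeros((600,800,3),np.uint8)
def put(im,x,y): out[y:y+im.shape[0],x:x+im.shape[1]]=im
put(c(t,255,170,100,75,4),0,0)      # dock top
put(c(t,180,215,45,35,4),400,0)     # stand top (180x140)
put(c(t,398,180,100,100,2),600,0)     # flasks (200x200)
put(c(s,250,165,55,65,5),0,300)      # dock side 275x325->300
put(c(s,260,230,35,45,6)[:270],290,310)  # carrier
put(c(s,285,90,75,75,4),500,300)
cv2.imwrite('pics/m.png',out)
```

```text
Traceback (most recent call last):
ValueError: could not broadcast input array from shape (325,275,3) into shape (300,275,3)
```

Run:
```python
from h import *
import pickle
t=pickle.load(open('top0.pkl','rb'))['pixels'];s=pickle.load(open('side0.pkl','rb'))['pixels']
def c(im,x,y,w,h,f): 
    return cv2.convertScaleAbs(cv2.resize(im[y:y+h,x:x+w],None,fx=f,fy=f,interpolation=cv2.INTER_CUBIC),alpha=1.5)
out=np.zeros((600,800,3),np.uint8)
def put(im,x,y): 
    im=im[:600-y,:800-x]; out[y:y+im.shape[0],x:x+im.shape[1]]=im
put(c(t,255,170,100,75,4),0,0)
put(c(t,180,215,45,35,4),410,0)
put(c(t,398,180,100,100,2),600,0)
put(c(s,250,167,55,60,5),0,300)
put(c(s,260,230,35,48,6),285,300)
put(c(s,285,90,75,75,4),500,300)
cv2.imwrite('pics/m.png',out)
```

```text
(no output)
```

View pics/m.png

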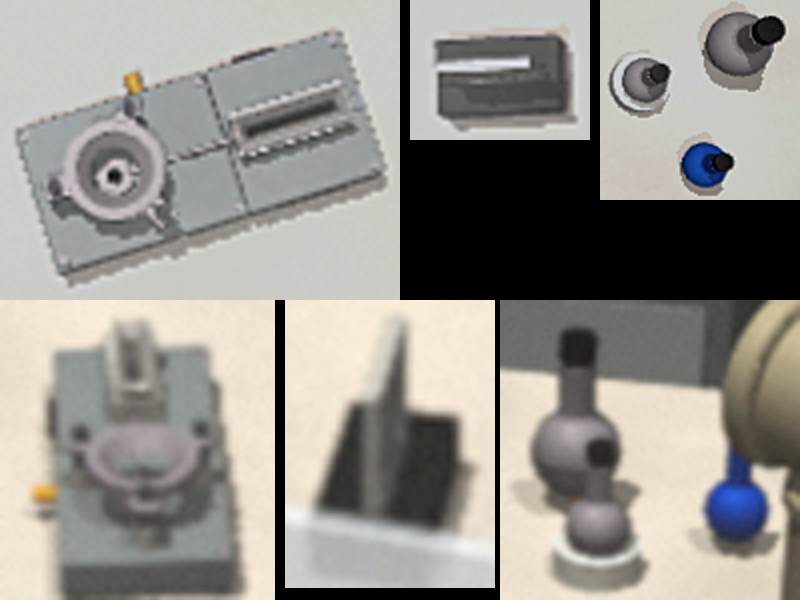

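The crops confirm the choice: the small grey flask sits in the white rest, with a bigger grey one and the blue one nearby. The carrier is a bright bar in the black stand, at about top (201,230). The ring is at top (283,211), and the slot is at about (328,200).

Run:
```python
from h import *
import pickle
T=pickle.load(open('top0.pkl','rb'));S=pickle.load(open('side0.pkl','rb'))
t,s=T['pixels'],S['pixels']
for nm,im,pts in [('t',t,dict(deck=(300,190),deck2=(330,225),ring=(283,202),towerlip=(328,193),slot=(328,200),table=(240,220),bar=(203,231),stand=(203,240),rest=(404,222),ball=(413,221),cap=(427,215),standfront=(203,244)) ),('s',s,dict(deck=(266,205),table=(240,200),ring=(266,200),tower=(276,175),rest=(305,158),ball=(309,146),cap=(310,128),bar=(277,245),stand=(285,265)))]:
    for k,(x,y) in pts.items(): print(nm,k,im[y,x])
def comp(mask,near,roi):
    x0,y0,x1,y1=roi;m=np.zeros_like(mask);m[y0:y1,x0:x1]=mask[y0:y1,x0:x1]
    n,l,st,c=cv2.connectedComponentsWithStats(m.astype(np.uint8));
    i=1+np.argmin(np.hypot(*(c[1:]-near).T)+1e3*(st[1:,4]<8));return (l==i).astype(np.uint8),st[i],c[i]
# dock outline: differs from table colour (blue-ish vs warm)
g=t.astype(int)
tab=np.median(t[215:225,235:245].reshape(-1,3),0)
m=np.abs(g-tab).sum(2)>45
k,st,c=comp(m,(305,208),(245,165,365,250));cn=max(cv2.findContours(k,0,1)[0],key=len)
print('dock',st,c,cv2.minAreaRect(cn),cv2.boxPoints(cv2.minAreaRect(cn)).round(1).tolist())
m=t.max(2)<90
k,st,c=comp(m,(203,235),(180,215,228,250));cn=max(cv2.findContours(k,0,1)[0],key=len)
print('stand',st,cv2.boxPoints(cv2.minAreaRect(cn)).round(1).tolist())
k,st,c=comp(t.min(2)>150,(201,230),(188,224,214,238));print('bar',st,c)
ys,xs=np.nonzero(k);print(np.polyfit(xs,ys,1),xs.min(),xs.max())
k,st,c=comp(t.max(2)<60,(427,215),(415,205,436,230));print('capT',st,c)
k,st,c=comp(s.max(2)<60,(310,128),(300,120,320,140));print('capS',st,c)
print(t[225:236,186:222].max(2))
```

```text
t deck [106 103 101]
t deck2 [131 135 134]
t ring [112 108 113]
t towerlip [115 115 116]
t slot [45 51 57]
t table [137 137 135]
t bar [141 138 137]
t stand [51 51 52]
t rest [85 83 83]
t ball [83 80 83]
t cap [28 28 29]
t standfront [79 82 85]
s deck [78 81 81]
s table [137 150 158]
s ring [59 60 60]
s tower [75 80 82]
s rest [86 95 97]
s ball [100  99 104]
s cap [25 26 27]
s bar [53 56 58]
s stand [32 35 35]
dock [ 259  177   93   65 3147] [308.12742294 208.55036543] ((304.325927734375, 207.13284301757812), (47.78450393676758, 86.35106658935547), 71.93952178955078) [[255.89999389648438, 197.8000030517578], [338.0, 171.0], [352.79998779296875, 216.5], [270.70001220703125, 243.1999969482422]]
stand [186 224  34  21 594] [[186.0, 224.0], [219.0, 224.0], [219.0, 244.0], [186.0, 244.0]]Traceback (most recent call last):
  File "<stdin>", line 20, in <module>
  File "<stdin>", line 10, in comp
    return _wrapfunc(a, 'argmin', axis=axis, out=out, **kwds)
    return bound(*args, **kwds)
ValueError: attempt to get argmin of an empty sequence
```

Run:
```python
from h import *
import pickle
T=pickle.load(open('top0.pkl','rb'));S=pickle.load(open('side0.pkl','rb'))
t,s=T['pixels'],S['pixels']
def comp(mask,roi):
    x0,y0,x1,y1=roi;m=np.zeros(mask.shape,np.uint8);m[y0:y1,x0:x1]=mask[y0:y1,x0:x1]
    n,l,st,c=cv2.connectedComponentsWithStats(m);i=1+np.argmax(st[1:,4]);return (l==i),st[i],c[i]
def line(k):
    p=np.argwhere(k)[:,::-1].astype(np.float32);vx,vy,x,y=cv2.fitLine(p,2,0,.01,.01).ravel()
    q=(p-[x,y])@[vx,vy];return [np.array([x,y])+a*np.array([vx,vy]) for a in (q.min()-.5,q.max()+.5)]
k,st,c=comp(t.max(2)>105,(187,226,212,236));print('barT',st,c)
a,b=line(k);A,B=onz(T,a,.103),onz(T,b,.103);print(a,b,A.round(4),B.round(4),'len',np.linalg.norm(A-B),'c',((A+B)/2).round(4),'yaw of bar',np.degrees(np.arctan2(*(A-B)[[1,0]])))
# deck of dock
for nm,P in dict(ul=(20,130),ur=(338,30),lr=(385,178),ll=(66,268)).items():
    uv=np.array([255,170])+(np.array(P)+.5)/4-.5;print(nm,uv,onz(T,uv,.034).round(4))
g=t[:,:,1].astype(int)
k,st,c=comp(t.max(2)<75,(308,188,350,212));print('slotT',st,c)
a,b=line(k);A,B=onz(T,a,.06),onz(T,b,.06);print(A.round(4),B.round(4),'len',np.linalg.norm(A-B),((A+B)/2).round(4),np.degrees(np.arctan2(*(A-B)[[1,0]])))
for uv in ((284,211),):print('ringT',onz(T,uv,.072).round(4))
k,st,cT=comp(t.max(2)<50,(415,205,436,230));print('capT',st,cT)
k,st,cS=comp(s.max(2)<60,(303,120,318,135));print('capS',st,cS)
print('cap tri',tri(T,cT,S,cS))
print(onz(T,cT,.13).round(4))
np.set_printoptions(linewidth=250)
print(t[225:236,184:214].max(2)); print(t[200:226,255:300].max(2) if 0 else '')
```

```text
barT [187 229  23   4  58] [197.79310345 230.89655172]
[186.47263 231.49797] [209.51526 230.27379] [0.4968 0.3368 0.103 ] [0.4987 0.2731 0.103 ] len 0.06375972787340138 c [0.4978 0.305  0.103 ] yaw of bar 91.71110804284929
ul [259.625 202.125] [0.5851 0.136  0.034 ]
ur [339.125 177.125] [ 0.6537 -0.0983  0.034 ]
lr [350.875 214.125] [ 0.5436 -0.1281  0.034 ]
ll [271.125 236.625] [0.4835 0.1045 0.034 ]
slotT [315 195  25  10  82] [326.87804878 199.15853659]
[ 0.5754 -0.0227  0.06  ] [ 0.5946 -0.0932  0.06  ] len 0.07311525296066153 [ 0.585 -0.058  0.06 ] 105.23976439986325
ringT [0.552  0.0658 0.072 ]
capT [419 212  14  12 115] [425.54782609 217.19130435]
capS [303 125  11  10  66] [309.24242424 129.33333333]
cap tri (array([ 0.51964501, -0.31955011,  0.12274991]), np.float64(0.00183812193569717))
[ 0.5178 -0.3177  0.13  ]
[[138 130  89  60  56  46  49  53  55  57  58  60  61  61  63  65  64  62  62  62  61  64  63  61  61  61  61  60  60  60]
 [138 127  75  60  60  63  63  64  63  62  60  62  62  62  63  62  63  63  62  63  62  63  62  63  61  62  62  62  62  62]
 [138 134 100  59  6
[... 387 characters left out ...]
128 128 135 149 149 150 150 151 151 151 151 152 152 152 151 154 140  51  59  60  60]
 [137 130 123 149 149 149 149 147 147 147 146 144 145 145 144 142 142 141 142 141 140 140 141 141 143 128  50  57  53  51]
 [136 138 139 137 139 139 140 140 139 139 139 139 138 140 132 113 111 108  97  83  77  64  56  54  57  59  58  59  59  57]
 [135 138 123  51  55  59  56  51  51  52  57  55  55  54  56  56  56  60  57  58  62  62  61  66  67  63  67  69  60  57]
 [135 140 126  54  61  66  65  66  65  64  67  67  64  68  66  62  65  73  58  61  70  66  61  73  71  67  64  62  61  56]
 [135 140 127  55  63  63  60  62  66  64  69  83  89  95  83  76  75  69  67  64  64  62  58  59  56  55  53  48  48  48]]
```

Run:
```python
from h import *
import pickle
T=pickle.load(open('top0.pkl','rb'));S=pickle.load(open('side0.pkl','rb'))
for n,a,b in [('carrier top far end',(209.5,230.3),(278.5,232.8)),('ring centre',(283.8,211),(278.2,197)),('slot mouth',(327.5,199.5),(276,172.5)),('rest rim centre',(418,220.5),(309.2,156)),('ball',(415.5,220),(309.2,146.5))]:
    p,e=tri(T,a,S,b);print(n,p.round(4),round(e,4))
for P in [(.498,.273,.103),(.498,.337,.103),(.55,.066,.072),(.585,-.061,.0635),(.519,-.318,.135),(.519,-.318,.047)]:print(P,proj(T,P).round(1),proj(S,P).round(1))
print('big flask',onz(T,(464,203),.05).round(3),'blue',onz(T,(447,263),.03).round(3))
```

```text
carrier top far end [0.4988 0.2736 0.0998] 0.0005
ring centre [0.5501 0.0662 0.0739] 0.0032
slot mouth [ 0.5825 -0.0571  0.0851] 0.005
rest rim centre [ 0.5216 -0.3294  0.003 ] 0.0047
ball [ 0.5182 -0.3086  0.0564] 0.0025
(0.498, 0.273, 0.103) [209.6 230.5] [278.7 231.8]
(0.498, 0.337, 0.103) [186.4 231.1] [273.3 246.2]
(0.55, 0.066, 0.072) [283.9 211.7] [277.7 197.4]
(0.585, -0.061, 0.0635) [328.1 198.9] [276.3 177.3]
(0.519, -0.318, 0.135) [426.1 216.5] [309.7 126.6]
(0.519, -0.318, 0.047) [418.  220.5] [309.  147.4]
big flask [ 0.566 -0.452  0.05 ] blue [ 0.396 -0.398  0.03 ]
```

Request:
send_rows([
  {"gripper":-1,"linear":[0.0,-0.04,0.0],"delta_rot":[0,0,-0.12]},
  {"gripper":-1,"linear":[0.01,-0.08,0.0],"delta_rot":[0,0,-0.25]},
  {"gripper":-1,"linear":[0.04,-0.115,0.0],"delta_rot":[0,0,-0.39]},
  {"gripper":-1,"linear":[0.075,-0.14,0.0],"delta_rot":[0,0,-0.53]},
  {"gripper":-1,"linear":[0.115,-0.165,0.0],"delta_rot":[0,0,-0.67]},
  {"gripper":-1,"linear":[0.16,-0.185,0.0],"delta_rot":[0,0,-0.81]},
  {"gripper":-1,"linear":[0.2,-0.2,0.0],"delta_rot":[0,0,-0.95]},
  {"gripper":-1,"linear":[0.243,-0.21,0.0],"delta_rot":[0,0,-1.08]},
])

```text
clock: 0.9
position: [0.4992, 0.3037, 0.2311]
ee_rot: [-0.0, 0.698, 0.716, -0.0]
contact_force: [-0.0, 1.7, 0.4]
width: 0.0858
gripper_force: 0.0
```

Request:
send_rows([
  {"gripper":-1,"linear":[0.0,0.001,-0.04],"delta_rot":[0,0,0]},
  {"gripper":-1,"linear":[-0.001,0.001,-0.08],"delta_rot":[0,0,0]},
  {"gripper":-1,"linear":[-0.001,0.001,-0.12],"delta_rot":[0,0,0]},
  {"gripper":-1,"linear":[-0.001,0.001,-0.15],"delta_rot":[0,0,0]},
  {"gripper":-1,"linear":[-0.001,0.001,-0.163],"delta_rot":[0,0,0]},
  {"gripper":-1,"linear":[-0.001,0.001,-0.163],"delta_rot":[0,0,0]},
  {"gripper":0.3,"linear":[-0.001,0.001,-0.163],"delta_rot":[0,0,0]},
  {"gripper":0.3,"linear":[-0.001,0.001,-0.163],"delta_rot":[0,0,0]},
], newtons=30)

```text
clock: 1.7
position: [0.4986, 0.307, 0.0702]
ee_rot: [0.001, 0.696, 0.718, 0.002]
contact_force: [0.0, 0.8, -0.4]
width: 0.0593
gripper_force: 0.0
```

Run:
```python
from h import *
import pickle
a=grab('side');b=grab('top');s=get_state();print(s['position'],s['width'],s['contact_force'])
pickle.dump((a,b),open('c1.pkl','wb'))
f=lambda im,x,y:cv2.convertScaleAbs(cv2.resize(im[y:y+75,x:x+66],None,fx=6,fy=6,interpolation=cv2.INTER_CUBIC),alpha=1.5)
cv2.imwrite('pics/c1.png',np.hstack([f(a['pixels'],245,205),f(b['pixels'],170,190)]))
```

```text
[0.49826464 0.30687913 0.07008032] 0.04403847440387479 [-0.19360277  0.93243045  0.60122981]
```

View pics/c1.png

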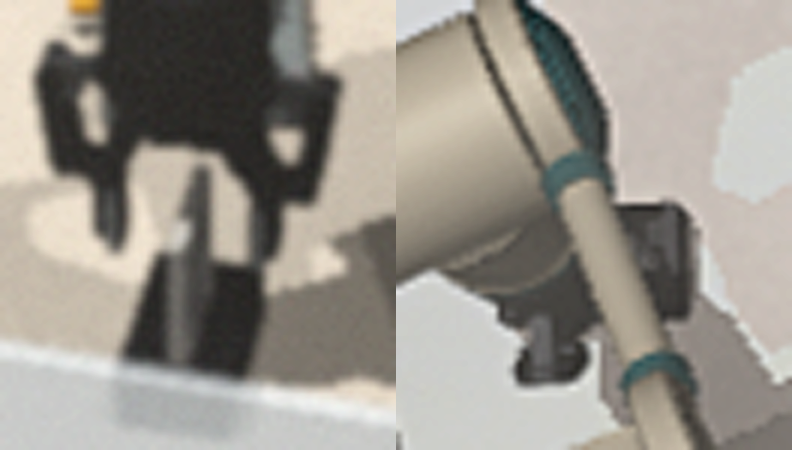

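The side view shows the carrier bar standing between the open fingers, at about pixel (278,240), roughly centred. Closing now.

Request:
send_rows([
  {"gripper":1,"linear":[0,0,0],"delta_rot":[0,0,0]},
  {"gripper":1,"linear":[0,0,0],"delta_rot":[0,0,0]},
  {"gripper":1,"linear":[0,0,0],"delta_rot":[0,0,0]},
  {"gripper":1,"linear":[0,0,0],"delta_rot":[0,0,0]},
  {"gripper":1,"linear":[0,0,0],"delta_rot":[0,0,0]},
  {"gripper":1,"linear":[0,0,0],"delta_rot":[0,0,0]},
  {"gripper":1,"linear":[0,0,0],"delta_rot":[0,0,0]},
  {"gripper":1,"linear":[0,0,0],"delta_rot":[0,0,0]},
], newtons=40)

```text
clock: 2.6
position: [0.4977, 0.3065, 0.069]
ee_rot: [0.0, 0.696, 0.718, 0.001]
contact_force: [-0.1, -1.2, 5.3]
width: 0.0073
gripper_force: 39.9
```

Request:
send_rows([
  {"gripper":1,"linear":[0,0,0.01],"delta_rot":[0,0,0]},
  {"gripper":1,"linear":[0,0,0.025],"delta_rot":[0,0,0]},
  {"gripper":1,"linear":[0,0,0.045],"delta_rot":[0,0,0]},
  {"gripper":1,"linear":[0,0,0.07],"delta_rot":[0,0,0]},
  {"gripper":1,"linear":[0,0,0.095],"delta_rot":[0,0,0]},
  {"gripper":1,"linear":[0,0,0.11],"delta_rot":[0,0,0]},
  {"gripper":1,"linear":[0,0,0.11],"delta_rot":[0,0,0]},
  {"gripper":1,"linear":[0,0,0.11],"delta_rot":[0,0,0]},
])

```text
clock: 3.4
position: [0.4967, 0.3061, 0.1779]
ee_rot: [-0.0, 0.696, 0.718, -0.0]
contact_force: [-0.7, -0.2, -0.4]
width: 0.0077
gripper_force: 39.3
```

Run:
```python
from h import *
import pickle
a=grab('side');s=get_state();print(s['position'],s['width'],s['contact_force'],s['moment'])
pickle.dump(a,open('c2.pkl','wb'))
f=lambda im,x,y:cv2.convertScaleAbs(cv2.resize(im[y:y+75,x:x+100],None,fx=8,fy=8,interpolation=cv2.INTER_CUBIC),alpha=1.5)
cv2.imwrite('pics/c2.png',f(a['pixels'],230,190))
# expected: carrier top centre / bottom corners if held as gripped (centre 2 mm toward -y)
p=s['position']
for dy in(-.034,.030):
  for z in(.0345,-.0605): print(dy,z,proj(a,p+[0,dy,z]).round(1))
```

```text
[0.49632974 0.30589899 0.17724382] 0.007162086444385183 [ 0.24126789  0.33003281 -1.812476  ] [-0.02918192 -0.03306657 -0.02772873]
-0.034 0.0345 [279.2 199.9]
-0.034 -0.0605 [279.4 227.8]
0.03 0.0345 [273.5 213.8]
0.03 -0.0605 [273.9 242.2]
```

View pics/c2.png

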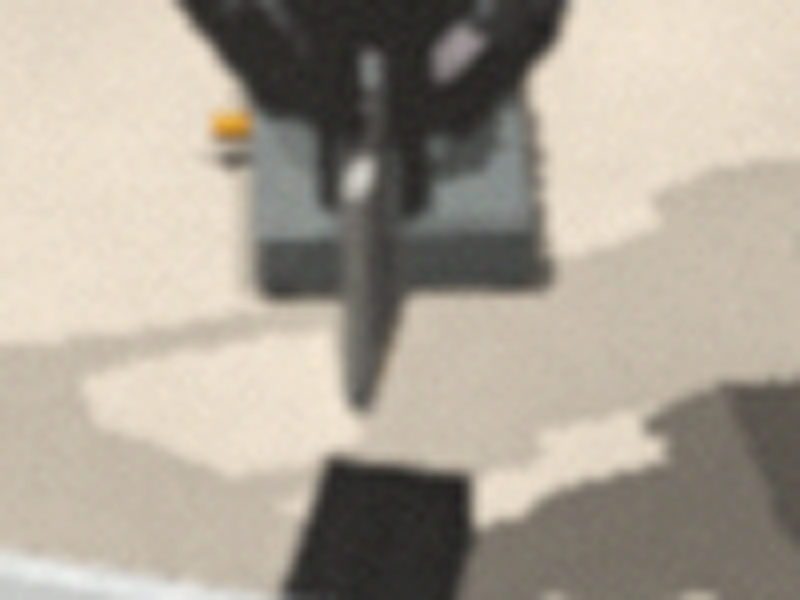

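The carrier is held and clear of the stand. Its near bottom corner is at (275,241), as expected, and its yaw agrees. Moving above the slot.

Request:
send_rows([
  {"gripper":1,"linear":[0.008,-0.03,0],"delta_rot":[0,0,0.02]},
  {"gripper":1,"linear":[0.02,-0.075,0],"delta_rot":[0,0,0.05]},
  {"gripper":1,"linear":[0.03,-0.12,0],"delta_rot":[0,0,0.08]},
  {"gripper":1,"linear":[0.04,-0.165,0],"delta_rot":[0,0,0.11]},
  {"gripper":1,"linear":[0.05,-0.21,0],"delta_rot":[0,0,0.14]},
  {"gripper":1,"linear":[0.062,-0.257,0],"delta_rot":[0,0,0.17]},
  {"gripper":1,"linear":[0.074,-0.305,0],"delta_rot":[0,0,0.2]},
  {"gripper":1,"linear":[0.084,-0.345,0],"delta_rot":[0,0,0.23]},
])

```text
clock: 4.25
position: [0.5806, -0.0412, 0.1767]
ee_rot: [-0.001, 0.609, 0.793, -0.001]
contact_force: [1.2, 0.4, -0.2]
width: 0.0074
gripper_force: 39.3
```

Request:
send_rows([
  {"gripper":1,"linear":[0.004,-0.02,-0.01],"delta_rot":[0,0,0.009]},
  {"gripper":1,"linear":[0.004,-0.02,-0.03],"delta_rot":[0,0,0.009]},
  {"gripper":1,"linear":[0.004,-0.02,-0.04],"delta_rot":[0,0,0.009]},
  {"gripper":1,"linear":[0.004,-0.02,-0.04],"delta_rot":[0,0,0.009]},
  {"gripper":1,"linear":[0.004,-0.02,-0.04],"delta_rot":[0,0,0.009]},
])

```text
clock: 4.75
position: [0.5849, -0.058, 0.1379]
ee_rot: [-0.001, 0.605, 0.796, -0.0]
contact_force: [0.0, 0.3, 0.4]
width: 0.0076
gripper_force: 39.2
```

Run:
```python
from h import *
import pickle
a=grab('side');b=grab('top');s=get_state();print(s['position'],s['ee_rot'],s['width'],s['contact_force'],s['moment'])
pickle.dump((a,b),open('c3.pkl','wb'))
f=lambda im,x,y:cv2.convertScaleAbs(cv2.resize(im[y:y+75,x:x+50],None,fx=8,fy=8,interpolation=cv2.INTER_CUBIC),alpha=1.5)
cv2.imwrite('pics/c3.png',np.hstack([f(a['pixels'],252,140),f(b['pixels'],305,160)]))
```

```text
[ 0.58560731 -0.05809402  0.138994  ] [5.51420021e-04 6.05058252e-01 7.96180959e-01 2.96063571e-04] 0.007461933618543567 [-0.04391434  0.09429559  0.07513525] [ 0.05958151 -0.00264793  0.07420881]
```

View pics/c3.png

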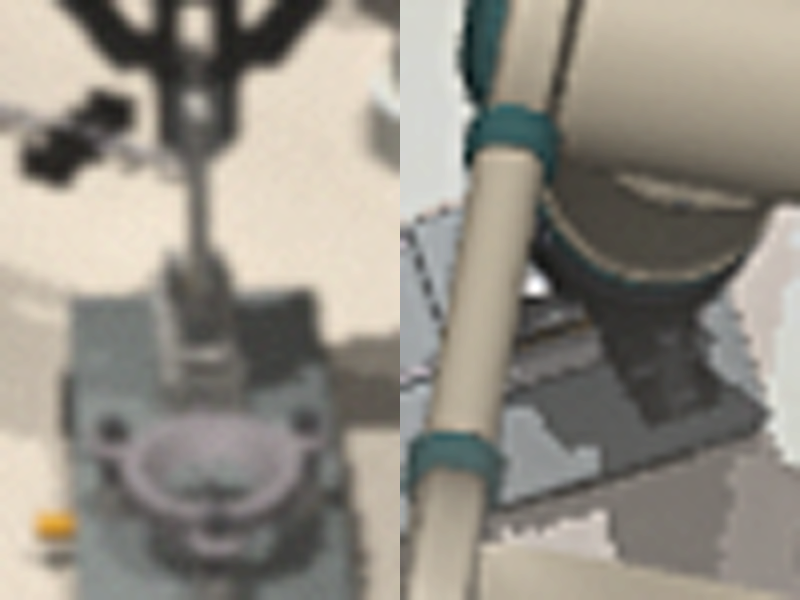

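The side view shows the carrier edge-on (about pixel (277,165)), straight above the tower mouth at (277,175). Descending with force checks.

Request:
send_rows([
  {"gripper":1,"linear":[0,0,-0.008],"delta_rot":[0,0,0]},
  {"gripper":1,"linear":[0,0,-0.015],"delta_rot":[0,0,0]},
  {"gripper":1,"linear":[0,0,-0.02],"delta_rot":[0,0,0]},
  {"gripper":1,"linear":[0,0,-0.024],"delta_rot":[0,0,0]},
  {"gripper":1,"linear":[0,0,-0.028],"delta_rot":[0,0,0]},
  {"gripper":1,"linear":[0,0,-0.028],"delta_rot":[0,0,0]},
])

```text
clock: 5.45
position: [0.5852, -0.0587, 0.1097]
ee_rot: [-0.0, 0.606, 0.796, 0.0]
contact_force: [0.2, 0.1, -0.9]
width: 0.0075
gripper_force: 39.2
```

Request:
send_rows([
  {"gripper":1,"linear":[0,0,-0.005],"delta_rot":[0,0,0]},
  {"gripper":1,"linear":[0,0,-0.01],"delta_rot":[0,0,0]},
  {"gripper":1,"linear":[0,0,-0.015],"delta_rot":[0,0,0]},
  {"gripper":1,"linear":[0,0,-0.02],"delta_rot":[0,0,0]},
  {"gripper":1,"linear":[0,0,-0.024],"delta_rot":[0,0,0]},
  {"gripper":1,"linear":[0,0,-0.027],"delta_rot":[0,0,0]},
  {"gripper":1,"linear":[0,0,-0.03],"delta_rot":[0,0,0]},
  {"gripper":1,"linear":[0,0,-0.03],"delta_rot":[0,0,0]},
])

```text
clock: 6.25
position: [0.5852, -0.0587, 0.0799]
ee_rot: [-0.0, 0.606, 0.796, 0.0]
contact_force: [1.4, -0.6, -1.7]
width: 0.0075
gripper_force: 39.2
```

Request:
send_rows([
  {"gripper":1,"linear":[0,0,-0.002],"delta_rot":[0,0,0]},
  {"gripper":1,"linear":[0,0,-0.003],"delta_rot":[0,0,0]},
  {"gripper":1,"linear":[0,0,-0.004],"delta_rot":[0,0,0]},
  {"gripper":1,"linear":[0,0,-0.005],"delta_rot":[0,0,0]},
  {"gripper":1,"linear":[0,0,-0.005],"delta_rot":[0,0,0]},
])

```text
clock: 6.75
position: [0.5854, -0.0587, 0.076]
ee_rot: [0.0, 0.605, 0.796, 0.0]
contact_force: [0.7, 0.6, 4.0]
width: 0.0078
gripper_force: 39.9
```

Request:
send_rows([
  {"gripper":1,"linear":[0,0,-0.001],"delta_rot":[0,0,0]},
  {"gripper":1,"linear":[0,0,-0.002],"delta_rot":[0,0,0]},
  {"gripper":1,"linear":[0,0,-0.002],"delta_rot":[0,0,0]},
  {"gripper":1,"linear":[0,0,-0.002],"delta_rot":[0,0,0]},
])

```text
clock: 7.15
position: [0.5855, -0.0587, 0.076]
ee_rot: [0.001, 0.605, 0.796, 0.0]
contact_force: [-2.4, 0.9, 14.9]
width: 0.0077
gripper_force: 41.7
```

Request:
send_rows([
  {"gripper":1,"linear":[0,0,0.003],"delta_rot":[0,0,0]},
  {"gripper":-0.3,"linear":[0,0,0.003],"delta_rot":[0,0,0]},
  {"gripper":-0.3,"linear":[0,0,0.003],"delta_rot":[0,0,0]},
  {"gripper":-0.3,"linear":[0,0,0.003],"delta_rot":[0,0,0]},
  {"gripper":-0.3,"linear":[0,0,0.003],"delta_rot":[0,0,0]},
  {"gripper":-0.3,"linear":[0,0,0.003],"delta_rot":[0,0,0]},
])

```text
clock: 7.75
position: [0.585, -0.0587, 0.076]
ee_rot: [-0.0, 0.606, 0.796, -0.0]
contact_force: [-0.7, 0.9, -0.6]
width: 0.0557
gripper_force: 0.0
```

Request:
send_rows([
  {"gripper":-0.3,"linear":[0,0,0.02],"delta_rot":[0,0,0]},
  {"gripper":-0.3,"linear":[0,0,0.05],"delta_rot":[0,0,0]},
  {"gripper":-0.5,"linear":[0,0,0.09],"delta_rot":[0,0,0]},
  {"gripper":-0.7,"linear":[0,0,0.13],"delta_rot":[0,0,0]},
  {"gripper":-1,"linear":[-0.01,-0.04,0.14],"delta_rot":[0,0,0]},
  {"gripper":-1,"linear":[-0.02,-0.085,0.14],"delta_rot":[0,0,0]},
  {"gripper":-1,"linear":[-0.03,-0.13,0.14],"delta_rot":[0,0,0]},
  {"gripper":-1,"linear":[-0.04,-0.17,0.14],"delta_rot":[0,0,0]},
])

```text
clock: 8.55
position: [0.5447, -0.2305, 0.2165]
ee_rot: [0.0, 0.605, 0.796, -0.0]
contact_force: [0.3, 0.4, -0.8]
width: 0.0854
gripper_force: 0.0
```

Run:
```python
from h import *
import pickle
a=grab('side');b=grab('top');s=get_state();print(s['position'],s['ee_rot'],s['width'],s['contact_force'])
pickle.dump((a,b),open('c4.pkl','wb'))
f=lambda im,x,y,w,h,k:cv2.convertScaleAbs(cv2.resize(im[y:y+h,x:x+w],None,fx=k,fy=k,interpolation=cv2.INTER_CUBIC),alpha=1.5)
cv2.imwrite('pics/c4.png',np.hstack([f(a['pixels'],250,115,80,120,5),f(b['pixels'],252,165,80,120,5)]))
for P in [(.594,-.092,.110),(.577,-.030,.110),(.585,-.061,.0635)]:print(P,proj(a,P).round(1),proj(b,P).round(1))
```

```text
[ 0.54396017 -0.23382371  0.21606127] [ 6.36645467e-04  6.07630821e-01  7.94218154e-01 -1.38011390e-03] 0.08533721458249378 [0.80276042 0.20334655 0.8231401 ]
(0.594, -0.092, 0.11) [275.8 160.7] [340.5 192.8]
(0.577, -0.03, 0.11) [276.4 170.7] [318.4 199.4]
(0.585, -0.061, 0.0635) [276.3 177.3] [328.1 198.9]
```

View pics/c4.png

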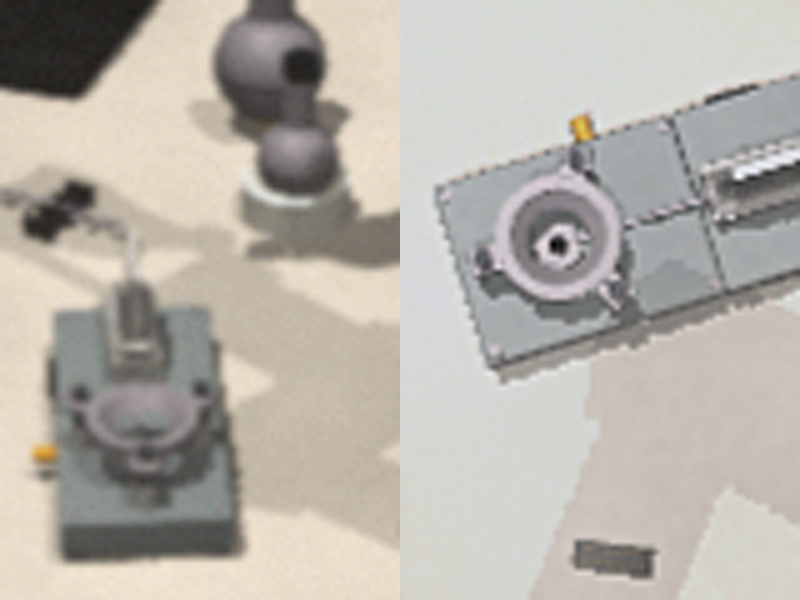

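Carrier home: in the top view it shows in the slot, and in the side view its top is at (276,160–172), as predicted. Ring centre in the top view is (283.2,211.6), which gives about (0.550, 0.068). Now the flask.

Request:
send_rows([
  {"gripper":-1,"linear":[-0.012,-0.04,0],"delta_rot":[0,0,0]},
  {"gripper":-1,"linear":[-0.024,-0.08,0],"delta_rot":[0,0,0]},
  {"gripper":-1,"linear":[-0.026,-0.0895,0],"delta_rot":[0,0,0]},
  {"gripper":-1,"linear":[-0.026,-0.0895,-0.03],"delta_rot":[0,0,0]},
  {"gripper":-1,"linear":[-0.026,-0.0895,-0.06],"delta_rot":[0,0,0]},
  {"gripper":-1,"linear":[-0.026,-0.0895,-0.06],"delta_rot":[0,0,0]},
  {"gripper":-1,"linear":[-0.026,-0.0895,-0.06],"delta_rot":[0,0,0]},
])

```text
clock: 9.35
position: [0.5194, -0.3173, 0.1563]
ee_rot: [-0.001, 0.605, 0.796, 0.0]
contact_force: [-0.1, -0.1, 0.6]
width: 0.0856
gripper_force: 0.0
```

Run:
```python
from h import *
import pickle
a=grab('side');b=grab('top');s=get_state();print(s['position'],s['width'],s['contact_force'])
f=lambda im,x,y,w,h,k:cv2.convertScaleAbs(cv2.resize(im[y:y+h,x:x+w],None,fx=k,fy=k,interpolation=cv2.INTER_CUBIC),alpha=1.5)
cv2.imwrite('pics/c5.png',np.hstack([f(a['pixels'],280,90,60,85,6),f(b['pixels'],380,180,70,85,6)]))
p=s['position'];print(proj(a,p),proj(b,p))
```

```text
[ 0.52042089 -0.31829342  0.15802411] 0.08563888869282694 [0.33520542 0.32098527 0.41671164]
[309.47909983 120.91415694] [428.48543306 214.89339774]
```

View pics/c5.png

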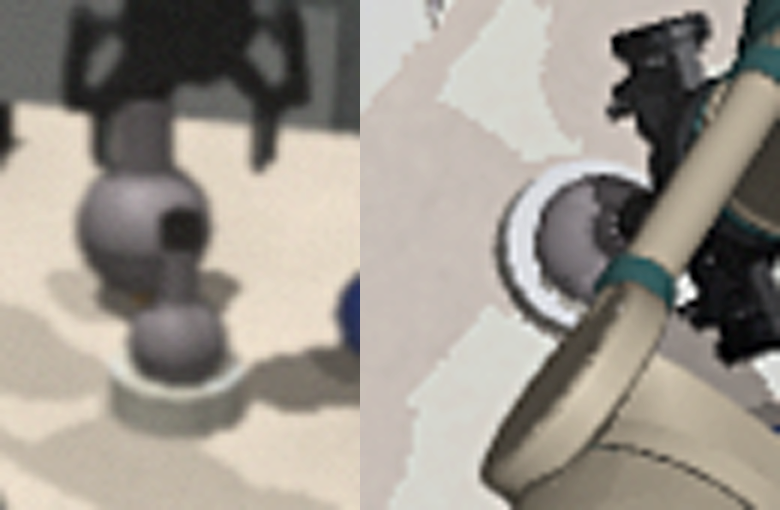

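Side view: the cap is at (310,128), centred between the fingertips at x≈297 and 324. Descending and gripping.

Request:
send_rows([
  {"gripper":-1,"linear":[0,0,-0.025],"delta_rot":[0,0,0]},
  {"gripper":-1,"linear":[0,0,-0.05],"delta_rot":[0,0,0]},
  {"gripper":-1,"linear":[0,0,-0.066],"delta_rot":[0,0,0]},
  {"gripper":-1,"linear":[0,0,-0.066],"delta_rot":[0,0,0]},
  {"gripper":0,"linear":[0,0,-0.066],"delta_rot":[0,0,0]},
  {"gripper":1,"linear":[0,0,-0.066],"delta_rot":[0,0,0]},
  {"gripper":1,"linear":[0,0,-0.066],"delta_rot":[0,0,0]},
  {"gripper":1,"linear":[0,0,-0.066],"delta_rot":[0,0,0]},
], newtons=40)

```text
clock: 10.25
position: [0.5197, -0.3185, 0.0914]
ee_rot: [0.001, 0.605, 0.796, 0.0]
contact_force: [-0.3, 0.4, -0.0]
width: 0.0283
gripper_force: 0.0
```

Request:
send_rows([
  {"gripper":1,"linear":[0,0,0],"delta_rot":[0,0,0]},
  {"gripper":1,"linear":[0,0,0],"delta_rot":[0,0,0]},
  {"gripper":1,"linear":[0,0,0],"delta_rot":[0,0,0]},
  {"gripper":1,"linear":[0,0,0],"delta_rot":[0,0,0]},
], newtons=60)

```text
clock: 10.65
position: [0.5196, -0.3186, 0.0914]
ee_rot: [0.001, 0.606, 0.796, -0.0]
contact_force: [-0.4, -0.0, 5.3]
width: 0.0243
gripper_force: 58.6
```

Request:
send_rows([
  {"gripper":1,"linear":[0,0,0.01],"delta_rot":[0,0,0]},
  {"gripper":1,"linear":[0,0,0.03],"delta_rot":[0,0,0]},
  {"gripper":1,"linear":[0,0,0.06],"delta_rot":[0,0,0]},
  {"gripper":1,"linear":[0,0,0.095],"delta_rot":[0,0,0]},
  {"gripper":1,"linear":[0,0,0.125],"delta_rot":[0,0,0]},
  {"gripper":1,"linear":[0,0,0.14],"delta_rot":[0,0,0]},
  {"gripper":1,"linear":[0,0,0.14],"delta_rot":[0,0,0]},
  {"gripper":1,"linear":[0.002,0.02,0.14],"delta_rot":[0,0,0]},
])

```text
clock: 11.45
position: [0.5207, -0.2997, 0.2294]
ee_rot: [0.0, 0.606, 0.795, -0.001]
contact_force: [0.2, 0.1, -3.9]
width: 0.0244
gripper_force: 59.3
```

Request:
send_rows([
  {"gripper":1,"linear":[0.003,0.04,0],"delta_rot":[0,0,0]},
  {"gripper":1,"linear":[0.007,0.085,0],"delta_rot":[0,0,0]},
  {"gripper":1,"linear":[0.011,0.13,0],"delta_rot":[0,0,0]},
  {"gripper":1,"linear":[0.015,0.175,0],"delta_rot":[0,0,0]},
  {"gripper":1,"linear":[0.019,0.22,0],"delta_rot":[0,0,0]},
  {"gripper":1,"linear":[0.022,0.265,0],"delta_rot":[0,0,0]},
  {"gripper":1,"linear":[0.025,0.31,0],"delta_rot":[0,0,0]},
  {"gripper":1,"linear":[0.028,0.345,0],"delta_rot":[0,0,0]},
])

```text
clock: 12.25
position: [0.547, 0.0504, 0.2284]
ee_rot: [-0.002, 0.605, 0.796, -0.001]
contact_force: [0.1, -0.5, -2.6]
width: 0.0244
gripper_force: 59.2
```

Request:
send_rows([
  {"gripper":1,"linear":[0.001,0.015,-0.01],"delta_rot":[0,0,0]},
  {"gripper":1,"linear":[0.001,0.0215,-0.03],"delta_rot":[0,0,0]},
  {"gripper":1,"linear":[0.001,0.0215,-0.05],"delta_rot":[0,0,0]},
  {"gripper":1,"linear":[0.001,0.0215,-0.06],"delta_rot":[0,0,0]},
  {"gripper":1,"linear":[0.001,0.0215,-0.06],"delta_rot":[0,0,0]},
  {"gripper":1,"linear":[0.001,0.0215,-0.06],"delta_rot":[0,0,0]},
])

```text
clock: 12.85
position: [0.5501, 0.068, 0.1701]
ee_rot: [-0.0, 0.606, 0.796, -0.0]
contact_force: [-0.0, 0.6, -2.4]
width: 0.0245
gripper_force: 59.3
```

Run:
```python
from h import *
a=grab('side');b=grab('top');s=get_state();print(s['position'],s['width'],s['contact_force'],s['moment'])
f=lambda im,x,y,w,h,k:cv2.convertScaleAbs(cv2.resize(im[y:y+h,x:x+w],None,fx=k,fy=k,interpolation=cv2.INTER_CUBIC),alpha=1.5)
cv2.imwrite('pics/c6.png',np.hstack([f(a['pixels'],245,130,65,95,6),f(b['pixels'],255,165,65,95,6)]))
p=s['position'];print(proj(a,p),proj(b,p))
for dz in(-.042,-.080): print(proj(a,p+[0,0,dz]),proj(b,p+[0,0,dz]))
for z in(.072,): print(proj(a,(.5498,.068,z)),proj(b,(.5498,.068,z)))
```

```text
[0.5508852  0.06793507 0.17114517] 0.024744944142257738 [ 0.48884394  0.26333339 -2.29347268] [ 0.02564617 -0.05815878  0.01055685]
[277.09145191 171.14214909] [283.29146082 206.26200231]
[277.19578599 182.61912976] [283.27623816 208.52349962]
[277.28722288 192.70994287] [283.26319084 210.46192846]
[277.66017347 197.74577544] [283.24306661 211.78199892]
```

View pics/c6.png

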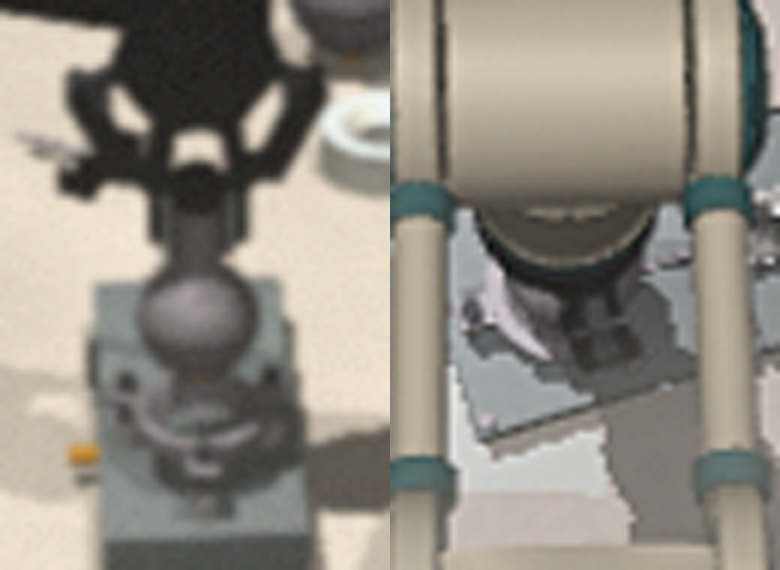

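Side view: the ball is at (278,183), centred over the ring at (278,197). Lowering.

Request:
send_rows([
  {"gripper":1,"linear":[0,0,-0.01],"delta_rot":[0,0,0]},
  {"gripper":1,"linear":[0,0,-0.02],"delta_rot":[0,0,0]},
  {"gripper":1,"linear":[0,0,-0.028],"delta_rot":[0,0,0]},
  {"gripper":1,"linear":[0,0,-0.032],"delta_rot":[0,0,0]},
  {"gripper":1,"linear":[0,0,-0.035],"delta_rot":[0,0,0]},
  {"gripper":1,"linear":[0,0,-0.037],"delta_rot":[0,0,0]},
  {"gripper":1,"linear":[0,0,-0.037],"delta_rot":[0,0,0]},
])

```text
clock: 13.65
position: [0.5495, 0.0686, 0.1341]
ee_rot: [-0.0, 0.606, 0.796, -0.0]
contact_force: [-2.8, 1.3, 7.3]
width: 0.0246
gripper_force: 60.2
```

Request:
send_rows([
  {"gripper":1,"linear":[-0.0005,0.0005,0.0],"delta_rot":[0,0,0]},
  {"gripper":1,"linear":[-0.001,0.001,-0.002],"delta_rot":[0,0,0]},
  {"gripper":1,"linear":[-0.001,0.001,-0.004],"delta_rot":[0,0,0]},
  {"gripper":1,"linear":[-0.001,0.001,-0.006],"delta_rot":[0,0,0]},
  {"gripper":1,"linear":[-0.001,0.001,-0.008],"delta_rot":[0,0,0]},
  {"gripper":1,"linear":[-0.001,0.001,-0.01],"delta_rot":[0,0,0]},
  {"gripper":1,"linear":[-0.001,0.001,-0.01],"delta_rot":[0,0,0]},
  {"gripper":1,"linear":[-0.001,0.001,-0.01],"delta_rot":[0,0,0]},
], newtons=70)

```text
clock: 14.45
position: [0.5496, 0.0697, 0.1258]
ee_rot: [0.001, 0.606, 0.796, 0.001]
contact_force: [-4.2, 1.6, 11.7]
width: 0.0246
gripper_force: 68.9
```

Request:
send_rows([
  {"gripper":1,"linear":[-0.001,0.0,-0.001],"delta_rot":[0,0,0]},
  {"gripper":1,"linear":[-0.0015,0.0,-0.002],"delta_rot":[0,0,0]},
  {"gripper":1,"linear":[-0.0015,0.0,-0.0035],"delta_rot":[0,0,0]},
  {"gripper":1,"linear":[-0.0015,0.0,-0.005],"delta_rot":[0,0,0]},
  {"gripper":1,"linear":[-0.0015,0.0,-0.005],"delta_rot":[0,0,0]},
  {"gripper":1,"linear":[-0.0015,0.0,-0.005],"delta_rot":[0,0,0]},
])

```text
clock: 15.05
position: [0.5495, 0.0705, 0.1244]
ee_rot: [0.002, 0.606, 0.796, 0.003]
contact_force: [-7.8, 3.9, 29.6]
width: 0.0245
gripper_force: 70.6
```

Request:
send_rows([
  {"gripper":1,"linear":[0,0,0.008],"delta_rot":[0,0,0]},
  {"gripper":1,"linear":[0,0,0.016],"delta_rot":[0,0,0]},
  {"gripper":1,"linear":[0,0.001,0.022],"delta_rot":[0,0,0]},
  {"gripper":1,"linear":[0,0.001,0.022],"delta_rot":[0,0,0]},
  {"gripper":1,"linear":[0,0.001,0.022],"delta_rot":[0,0,0]},
])

```text
clock: 15.55
position: [0.5473, 0.0702, 0.1395]
ee_rot: [-0.0, 0.605, 0.796, -0.0]
contact_force: [0.7, -0.4, -3.1]
width: 0.0245
gripper_force: 68.8
```

Run:
```python
from h import *
a=grab('side');s=get_state();print(s['position'],s['ee_rot'],s['contact_force'],s['moment'])
p=s['position']
for dz in(-.042,): print(proj(a,p+[0,0,dz]))
f=lambda im,x,y,w,h,k:cv2.convertScaleAbs(cv2.resize(im[y:y+h,x:x+w],None,fx=k,fy=k,interpolation=cv2.INTER_CUBIC),alpha=1.5)
cv2.imwrite('pics/c7.png',f(a['pixels'],245,140,75,75,8))
```

```text
[0.54712047 0.07015938 0.13929967] [-6.24566990e-04  6.05492713e-01  7.95850364e-01 -6.18232555e-04] [ 0.22582396 -0.04486272 -2.94572475] [ 0.03058532  0.01581499 -0.04867486]
[278.27513848 191.62975756]
```

View pics/c7.png

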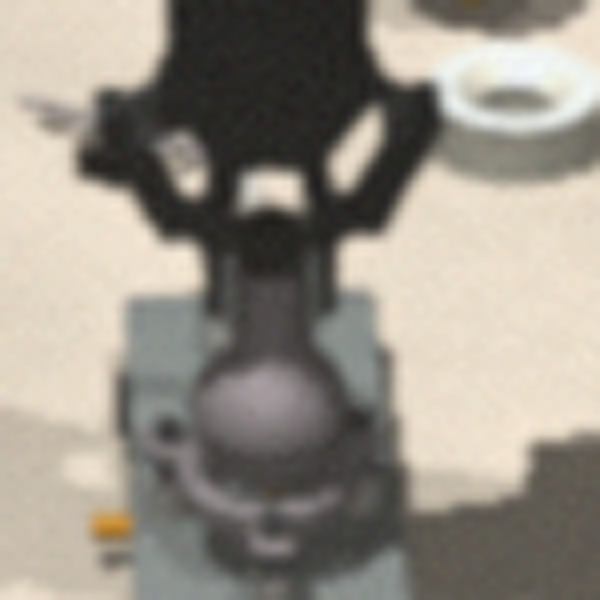

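Side view: flask upright, ball at (278,190), over the ring. Lowering again with the small shift to check whether the side force drops.

Request:
send_rows([
  {"gripper":1,"linear":[0,0,-0.003],"delta_rot":[0,0,0]},
  {"gripper":1,"linear":[0,0,-0.006],"delta_rot":[0,0,0]},
  {"gripper":1,"linear":[0,0,-0.008],"delta_rot":[0,0,0]},
  {"gripper":1,"linear":[0,0,-0.008],"delta_rot":[0,0,0]},
  {"gripper":1,"linear":[0,0,-0.008],"delta_rot":[0,0,0]},
])

```text
clock: 16.1
position: [0.5478, 0.0707, 0.133]
ee_rot: [0.0, 0.606, 0.796, 0.0]
contact_force: [-1.2, 1.9, 5.0]
width: 0.0245
gripper_force: 69.6
```

Request:
send_rows([
  {"gripper":1,"linear":[-0.0005,0.001,0.0],"delta_rot":[0,0,0]},
  {"gripper":1,"linear":[-0.001,0.002,-0.001],"delta_rot":[0,0,0]},
  {"gripper":1,"linear":[-0.001,0.002,-0.003],"delta_rot":[0,0,0]},
  {"gripper":1,"linear":[-0.001,0.002,-0.005],"delta_rot":[0,0,0]},
  {"gripper":1,"linear":[-0.001,0.002,-0.007],"delta_rot":[0,0,0]},
  {"gripper":1,"linear":[-0.001,0.002,-0.007],"delta_rot":[0,0,0]},
  {"gripper":1,"linear":[-0.001,0.002,-0.007],"delta_rot":[0,0,0]},
])

```text
clock: 16.8
position: [0.5478, 0.0727, 0.1268]
ee_rot: [0.001, 0.606, 0.796, 0.001]
contact_force: [-1.9, 1.4, 8.6]
width: 0.0243
gripper_force: 69.7
```

Request:
send_rows([
  {"gripper":1,"linear":[-0.001,0.0005,-0.001],"delta_rot":[0,0,0]},
  {"gripper":1,"linear":[-0.001,0.0005,-0.0025],"delta_rot":[0,0,0]},
  {"gripper":1,"linear":[-0.001,0.0005,-0.004],"delta_rot":[0,0,0]},
  {"gripper":1,"linear":[-0.001,0.0005,-0.005],"delta_rot":[0,0,0]},
  {"gripper":1,"linear":[-0.001,0.0005,-0.005],"delta_rot":[0,0,0]},
  {"gripper":1,"linear":[-0.001,0.0005,-0.005],"delta_rot":[0,0,0]},
])

```text
clock: 17.4
position: [0.5477, 0.0732, 0.1226]
ee_rot: [0.002, 0.605, 0.796, 0.002]
contact_force: [-1.3, 1.7, 11.1]
width: 0.0245
gripper_force: 70.0
```

Request:
send_rows([
  {"gripper":1,"linear":[0,0,-0.001],"delta_rot":[0,0,0]},
  {"gripper":1,"linear":[0,0,-0.002],"delta_rot":[0,0,0]},
  {"gripper":1,"linear":[0,0,-0.003],"delta_rot":[0,0,0]},
  {"gripper":1,"linear":[0,0,-0.003],"delta_rot":[0,0,0]},
  {"gripper":1,"linear":[0,0,-0.003],"delta_rot":[0,0,0]},
])

```text
clock: 17.9
position: [0.5478, 0.0734, 0.1215]
ee_rot: [0.002, 0.606, 0.796, 0.002]
contact_force: [-4.3, 3.3, 23.8]
width: 0.0246
gripper_force: 71.7
```

Request:
send_rows([
  {"gripper":1,"linear":[0,0,0],"delta_rot":[0,0,0]},
  {"gripper":1,"linear":[0,0,0],"delta_rot":[0,0,0]},
  {"gripper":1,"linear":[0,0,0],"delta_rot":[0,0,0]},
  {"gripper":1,"linear":[0,0,0],"delta_rot":[0,0,0]},
  {"gripper":1,"linear":[0,0,0],"delta_rot":[0,0,0]},
  {"gripper":1,"linear":[0,0,0],"delta_rot":[0,0,0]},
  {"gripper":1,"linear":[0,0,0],"delta_rot":[0,0,0]},
  {"gripper":1,"linear":[0,0,0],"delta_rot":[0,0,0]},
])

```text
clock: 18.7
position: [0.5478, 0.0734, 0.1216]
ee_rot: [0.002, 0.606, 0.796, 0.002]
contact_force: [-4.3, 3.4, 23.3]
width: 0.0248
gripper_force: 71.7
```

Steady at the stop: z matches the expected 0.1214 m, and about 26 N is well above the 16 N needed there. Handing in.

```bash
python3 -c "
from rig import sign_off
print(sign_off())"
```

```text
the job is handed in; nothing more can be done
None
```

I handed the job in at about 19 s with the carrier fully home in the card slot and the flask upright in the ring cradle, held down at the stop with about 26 N; no verdict came back.

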